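# Tamp the coupling nuts level in the bin

## Task

In each of the two rows of the yellow bin on the sprung scale one hexagon nut stands proud, wedged between its neighbours: take the tamper and press the proud nuts down between the others until all eight lie flat on the bin floor, and with all of them down hold the tamper on the nuts with a firm, steady push of about 2 kg for a second. Never load the scale with more than 2.5 kg of push, keep the gripper itself off the nuts, the bin and the scale, and leave the things around alone. Then stand the tamper back upright in the middle of its black mat and let go.

Things in the scene. Friction and masses are not known exactly. Their poses are not given: they have to be found in the camera images.
- stand: low grey steel stand, fixed, 240 x 200 mm, 44 mm high, that carries a bench scale on springs; origin under its centre on the bench, x and y along its sides (x = the long way of the bin)
- lift (a joint): the grey scale (210 x 170 mm) sitting in the stand: 0 when up against its upper stop, positive when pushed down, travel 20 mm (0.02 m). Under a push it stays up until a force that differs each time (1 to 27 N, not measured), then gives way by 1 mm per further 1.3 N, so the whole bin sinks under the tamper; it comes back up when let go
- platter (a joint): steel platter on the scale, under the bin, on a very stiff spring: it shows the push on the nuts. 0 with the untouched load, positive when pressed down, 20 N (2 kg) per 1 mm (0.001 m)
- bin (a point): point under the centre of the yellow open bin fixed on the middle of the platter, outside 153 (x) x 112 (y) x 50 mm high, walls 4 mm; the point is 80 mm above the bench while nothing presses, axes turned as the stand. Floor 4 mm thick. A low wall along x (4 mm thick, top 26 mm above the bin's underside) parts it into two rows, each 145 mm long (x) and 50 mm wide (y), centre lines at y = +27 mm (row a) and y = -27 mm (row b)
- tamper: hand tamper standing on its foot on the mat: flat metal foot 72 (x) x 42 (y) x 12 mm, above it an upright square wooden handle 28 x 28 mm with a red band near the top, up to 110 mm above the foot's underside; origin under the foot's centre, z up the handle; 0.3 to 0.5 kg
- mat: black rubber mat, fixed, 130 x 110 x 3 mm, home of the tamper; origin under its centre on the bench
- carton: closed cardboard carton 80 x 100 x 70 mm, bystander; origin under its centre
- scanner: black and yellow hand scanner lying down, about 185 mm long, 40 mm high, bystander; origin under it
- tape: roll of amber tape lying flat, 100 mm across, 48 mm high, bystander; origin under its centre
- nut_a1: hexagon coupling nut of row a, steel, 30 mm across flats, 34.6 mm across corners, 45 mm long, 0.18 kg, loose, lying with its bore along the bin's y; origin at its centre, which is 19 mm above the bin's underside when it lies flat on the bin floor (its top then 34 mm above it). One of the four in the row starts proud, wedged between two others
- nut_a2: hexagon coupling nut of row a, steel, 30 mm across flats, 34.6 mm across corners, 45 mm long, 0.18 kg, loose, lying with its bore along the bin's y; origin at its centre, which is 19 mm above the bin's underside when it lies flat on the bin floor (its top then 34 mm above it). One of the four in the row starts proud, wedged between two others
- nut_a3: hexagon coupling nut of row a, steel, 30 mm across flats, 34.6 mm across corners, 45 mm long, 0.18 kg, loose, lying with its bore along the bin's y; origin at its centre, which is 19 mm above the bin's underside when it lies flat on the bin floor (its top then 34 mm above it). One of the four in the row starts proud, wedged between two others
- nut_a4: hexagon coupling nut of row a, steel, 30 mm across flats, 34.6 mm across corners, 45 mm long, 0.18 kg, loose, lying with its bore along the bin's y; origin at its centre, which is 19 mm above the bin's underside when it lies flat on the bin floor (its top then 34 mm above it). One of the four in the row starts proud, wedged between two others
- nut_b1: hexagon coupling nut of row b, steel, 30 mm across flats, 34.6 mm across corners, 45 mm long, 0.18 kg, loose, lying with its bore along the bin's y; origin at its centre, which is 19 mm above the bin's underside when it lies flat on the bin floor (its top then 34 mm above it). One of the four in the row starts proud, wedged between two others
- nut_b2: hexagon coupling nut of row b, steel, 30 mm across flats, 34.6 mm across corners, 45 mm long, 0.18 kg, loose, lying with its bore along the bin's y; origin at its centre, which is 19 mm above the bin's underside when it lies flat on the bin floor (its top then 34 mm above it). One of the four in the row starts proud, wedged between two others
- nut_b3: hexagon coupling nut of row b, steel, 30 mm across flats, 34.6 mm across corners, 45 mm long, 0.18 kg, loose, lying with its bore along the bin's y; origin at its centre, which is 19 mm above the bin's underside when it lies flat on the bin floor (its top then 34 mm above it). One of the four in the row starts proud, wedged between two others
- nut_b4: hexagon coupling nut of row b, steel, 30 mm across flats, 34.6 mm across corners, 45 mm long, 0.18 kg, loose, lying with its bore along the bin's y; origin at its centre, which is 19 mm above the bin's underside when it lies flat on the bin floor (its top then 34 mm above it). One of the four in the row starts proud, wedged between two others

How it is judged (in metres and radians):
On the way, in this order (a step that is already met when the one before it is completed fails the run):
1. the tamper is picked up off its mat (height (world z) of tamper above 0.03 m), for 0.1 s.
2. all eight nuts lie flat and the tamper presses on them with 1.55 kg or more for 0.4 s (z of nut_a1 in the frame of bin between 0.015 and 0.0215 m and z of nut_a2 in the frame of bin between 0.015 and 0.0215 m and z of nut_a3 in the frame of bin between 0.015 and 0.0215 m and z of nut_a4 in the frame of bin between 0.015 and 0.0215 m and z of nut_b1 in the frame of bin between 0.015 and 0.0215 m and z of nut_b2 in the frame of bin between 0.015 and 0.0215 m and z of nut_b3 in the frame of bin between 0.015 and 0.0215 m and z of nut_b4 in the frame of bin between 0.015 and 0.0215 m and value of joint platter above 0.000775 m and (contact force between tamper and nut_a1 above 1 N or contact force between tamper and nut_a2 above 1 N or contact force between tamper and nut_a3 above 1 N or contact force between tamper and nut_a4 above 1 N or contact force between tamper and nut_b1 above 1 N or contact force between tamper and nut_b2 above 1 N or contact force between tamper and nut_b3 above 1 N or contact force between tamper and nut_b4 above 1 N)), for 0.4 s.
At the end, for the whole second after the job is handed in: each of the eight nuts lies flat on the bin floor (centre no more than 2.5 mm above its flat-lying height, which is 19 mm above the bin's underside); the tamper stands upright (within 4.5 degrees) on the mat, its centre within 30 mm of the mat's centre, released and at rest (z of nut_a1 in the frame of bin between 0.015 and 0.0215 m and z of nut_a2 in the frame of bin between 0.015 and 0.0215 m and z of nut_a3 in the frame of bin between 0.015 and 0.0215 m and z of nut_a4 in the frame of bin between 0.015 and 0.0215 m and z of nut_b1 in the frame of bin between 0.015 and 0.0215 m and z of nut_b2 in the frame of bin between 0.015 and 0.0215 m and z of nut_b3 in the frame of bin between 0.015 and 0.0215 m and z of nut_b4 in the frame of bin between 0.015 and 0.0215 m and linear speed of each of nut_a1, nut_a2, nut_a3, nut_a4, nut_b1, nut_b2, nut_b3, nut_b4, tamper below 0.02 m/s and horizontal distance between tamper and mat below 0.03 m and angle between tamper's own z axis and vertical below 0.08 rad and height (world z) of tamper below 0.007 m and contact force between the fingers and tamper below 0.1 N); the robot touches nothing.
It fails at once if the scale is pushed with more than about 2.6 kg (value of joint platter above 0.0013 m).
It fails at once if the gripper or arm touches the nuts, the bin or the scale (contact force between any of the fingers, the arm and nut_a1 above 0.5 N or contact force between any of the fingers, the arm and nut_a2 above 0.5 N or contact force between any of the fingers, the arm and nut_a3 above 0.5 N or contact force between any of the fingers, the arm and nut_a4 above 0.5 N or contact force between any of the fingers, the arm and nut_b1 above 0.5 N or contact force between any of the fingers, the arm and nut_b2 above 0.5 N or contact force between any of the fingers, the arm and nut_b3 above 0.5 N or contact force between any of the fingers, the arm and nut_b4 above 0.5 N or contact force between any of the fingers, the arm and platter above 0.5 N or contact force between any of the fingers, the arm and lift above 0.5 N).
It fails at once if the carton is disturbed (distance of carton from where it was at the start of the episode above 0.015 m).
It fails at once if the scanner is disturbed (distance of scanner from where it was at the start of the episode above 0.015 m).
It fails at once if the tape is disturbed (distance of tape from where it was at the start of the episode above 0.015 m).
It also fails if it takes over 67 s, if anything falls off the work surface, if the arm or the gripper's body presses on something with over 40 N, if the wrist force passes 120 N, or if a joint passes its speed limit or range.

## Robot

A 7-joint arm with a two-finger parallel gripper is mounted at the origin on the work surface. World frame = base frame: x ahead of the robot, y to its left, z up, the work surface at z = 0. Lengths are in mm, angles in rad, forces in N, time in s.
With the tool pointing down it reaches from about 400 to 875 mm from the base axis. Payload 4.4 kg.
Tool frame: the origin (TCP) lies midway between the tips of the shut fingers; the grasp point (between the pads) lies 19 mm behind it (ctrl.grip_point_offset is the distance from the TCP to the grasp point, in mm); z points along the fingers, y is the direction in which the jaws open and shut (so a half turn about z gives the same grasp; the last joint's range is limited). The gripper opens to 85 mm and grips with 20 to 120 N. Pads are 22 mm wide; open, the fingers measure 114 mm over their backs; the gripper's body (76 mm by 85 mm) begins 54 mm behind the grasp point. The pads swing forward as they close: fully open they stand 13 mm farther back than shut.
Start: joints at [1.07, 0.628, 0.038, 1.517, -0.027, 0.996, -0.02], TCP at [273.827, -589.522, 231.313] pointing down, gripper open.
Joint ranges: [-3.06, 3.06], [-0.37, 2.12], [-1.25, 1.32], [0.18, 2.47], [-1.1, 4.24], [0.23, 1.98], [-2.94, 2.94]. Speed limits (rad/s): [2.57, 2.57, 3.14, 3.14, 3.14, 3.14, 3.14].

## Interface

Orientations are given as [roll, pitch, yaw] about the fixed x, y, z axes, in that order (R = Rz(yaw) Ry(pitch) Rx(roll)).
In Python, from cell import ctrl, imaging, models gives the robot as it stands. The module is installed in compiled form; this text tells all that it offers.
- The arm moves only by the tool drive_tool, never from a script. Its argument "deltas" is text: rows parted by semicolons, each of 5 numbers parted by spaces: the shift along the tool's x, y, z in m, then the turn about the tool's z in degrees, then the finger opening in m, from 0 to 0.0854. A call has 1 to 12 rows; each row is the pose to reach, as a shift and turn from the pose commanded when the call began, along the tool's axes at that moment; what a row does not reach only later rows make up. A row lasts 1/8 s, in which the tool goes at most 62.5 mm and 10.7 degrees, less where a joint would pass 70% of its speed; a pose out of reach is approached as far as the arm can. A call with a gripper value outside its range is refused whole. The fingers move at their own pace and stop on an object; the grip force is fixed at half the most. Time passes only in rows, so rows that repeat a pose let the fingers close. It gives the time, the measured TCP pose, the force and the opening at its end, in the units of the state.
- ctrl.read_state(): the state, without advancing time (a new reading comes with each control period).
- imaging.get_image(name): name is "scene" or "side" or "wrist"; returns a dict with "color" (400x640x3 uint8, red, green, blue), "range_z" (400x640 float32, mm along the optical axis (not along the pixel's ray), 0 where there is no reading), "vfov" (degrees; the focal length in pixels is half the picture's height over the tangent of half this angle, whatever the lens; pixels are square), "cx", "cy" (the principal point, pixels), "extrinsics" (4x4, takes a point from camera to world coordinates). Camera axes: x right, y down, z forward; pixel columns grow to the right and rows downward; lengths in mm; the calibration is good to about 2 mm. A picture is of the moment at which its call begins.
- ctrl.finish_job(): hands the job in, once; it reports no verdict.
Trained networks look in a picture, given as the dict that the camera call returned (one of the last four; its "shot" number tells which), for a name from the list of things; names that differ only in an ending like _2 or _b are one class to them, and where a whole thing is asked for, a point or a joint stands for the part that bears it (a point fixed in the world has none). Each returns a list of dicts, best first, with "score" (0 to 1); they miss things now and then, are a little off and sometimes report something else, mostly with a low value. They report only what shows in the picture. A call takes as long as a camera call.
- models.spot_in(picture, thing): "point" ([column, row] in pixels, amid what is visible of it).
- models.landmark_of(picture, thing): "point" ([column, row] in pixels: a listed point, or the origin of a listed thing).
The state is a dict: "clock": time; "qpos": joint angles; "qd": joint speeds; "tau": joint torques, N m; "eef_pos": TCP position; "tool_rot": TCP orientation; "force": force on the tool from outside, world axes, zero at the start; "torque": the same for the moment, N m; "width": finger opening in mm.
Only numpy, scipy, OpenCV 4.12 (cv2) and the standard library are available. Lean on these libraries where they do the work, as an engineer would, in place of code of your own. Each camera call takes 0.05 s, during which the arm holds its last target.

## Working session

There is one attempt and no reset: what is moved stays moved. The work goes in short steps, Python scripts to look and compute and a tool call to move; the robot and the scene stay as the last step left them, time stands still between calls to the robot, and variables do not carry over. Pictures are saved under pics/ and viewed, and the job is handed in when it is done.

Besides the shell and the picture viewer there is one more tool, called as name(argument=value, ...) on one line, values as JSON. drive_tool: Moves the arm, as the interface text tells. Its arguments: {"type":"object","properties":{"deltas":{"type":"string"}},"required":["deltas"]}

```bash
mkdir -p pics
cat > h.py <<'E'
import numpy as np, cv2
from cell import ctrl, imaging, models
def f(p): return 200/np.tan(np.radians(p['vfov'])/2)
def cloud(p):
    z=p['range_z'].astype(float); v,u=np.mgrid[0:400,0:640]; F=f(p)
    P=np.stack([(u-p['cx'])*z/F,(v-p['cy'])*z/F,z],-1)
    E=np.array(p['extrinsics']); W=P@E[:3,:3].T+E[:3,3]; W[z<=0]=np.nan
    return W
def save(p,n): cv2.imwrite('pics/'+n+'.png',p['color'][...,::-1])
E
python3 - <<'E'
from h import *
s=ctrl.read_state(); print(s, ctrl.grip_point_offset)
for n in ['scene','side','wrist']:
    p=imaging.get_image(n); save(p,n+'0'); np.savez(''+n+'0.npz',**{k:v for k,v in p.items()})
    print(n,f(p),p['cx'],p['cy'],np.round(p['extrinsics'],3).tolist())
    W=cloud(p)
    for t in ['tamper','mat','bin','stand','carton','scanner','tape']:
        for fn in (models.spot_in,models.landmark_of):
            try:
                r=fn(p,t)[:1]
                for d in r:
                    u,v=map(int,np.round(d['point'])); print(t,fn.__name__,round(d['score'],2),u,v,np.round(W[v,u],0) if 0<=u<640 and 0<=v<400 else '')
            except Exception as e: print(t,e)
E
```

```text
{'clock': 0.0, 'qpos': array([ 1.07021047,  0.62937486,  0.03841275,  1.51837009, -0.02699953,
        0.99631154, -0.02002248]), 'qd': array([ 0.00021482,  0.00096977, -0.00049596, -0.00131357,  0.00050377,
       -0.00116022, -0.00012775]), 'tau': array([ 1.05508570e-03, -5.63378727e+01,  1.22606557e+00, -1.93445259e+01,
        1.08968068e-02,  1.04820920e-02,  7.54333342e-07]), 'eef_pos': array([ 273.56454223, -588.9294352 ,  230.36927638]), 'tool_rot': array([-3.13964592e+00,  1.06634509e-05,  4.34787217e-01]), 'force': array([-0.08197614, -0.29501426, -0.3357696 ]), 'torque': array([-0.04936547, -0.03960602,  0.01113711]), 'width': 85.46629776727436} 18.700000000000003
scene 409.5389360712028 314.373762985962 203.54369307697343 [[-0.122, 0.808, -0.576, 1071.557], [0.992, 0.107, -0.061, 9.497], [0.012, -0.579, -0.815, 772.461], [0.0, 0.0, 0.0, 1.0]]
tamper call 0.95 230 176 [ 505. -246.   43.]
tamper call 0.56 406 182 [536. 138. 124.]
mat call 0.92 236 185 [ 505. -237.   11.]
mat call 0.95 229 176 [ 505. -249.   42.]
bin call 0.84 405 196 [578. 135. 132.]
bin call 0.59 405 182 [
[... 611 characters left out ...]
. -238.   22.]
mat call 0.87 392 192 [ 446. -257.    4.]
mat call 0.97 382 190 [ 472. -238.   17.]
bin call 0.71 293 294 [486. 213. 118.]
bin call 0.66 301 281 [483. 187. 133.]
stand call 0.65 302 302 [464. 215. 109.]
stand call 0.96 302 296 [469. 206. 115.]
carton call 0.85 249 215 [715.  65.  72.]
carton call 0.76 248 227 [714.  77.  35.]
scanner call 0.83 307 156 [ 720. -230.   39.]
scanner call 0.9 304 163 [ 722. -216.   21.]
tape call 0.91 203 269 [723. 237.  50.]
tape call 0.94 202 279 [708. 257.  48.]
wrist 326.30523645704557 318.5542751418425 199.79168303834768 [[0.421, -0.876, -0.235, 332.641], [-0.907, -0.407, -0.109, -561.105], [-0.0, 0.259, -0.966, 373.295], [0.0, 0.0, 0.0, 1.0]]
```

View pics/scene0.png

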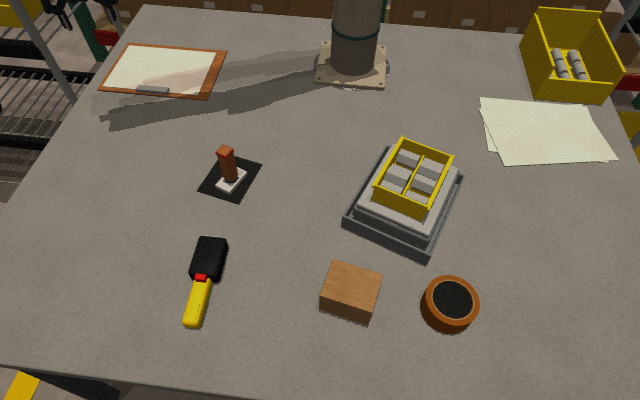

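View pics/side0.png

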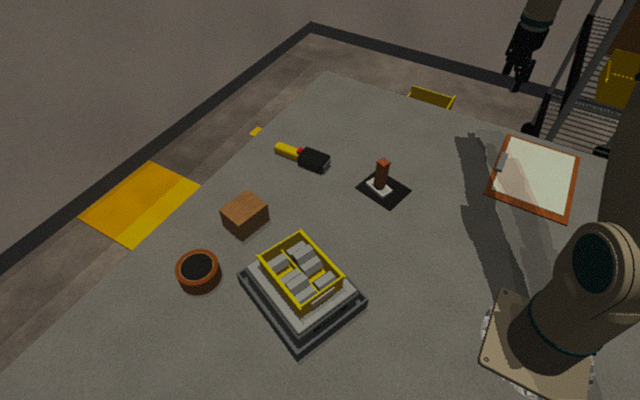

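Run:
```python
from h import *
for n in ['scene','side']:
    p=dict(np.load(n+'0.npz',allow_pickle=True)); W=cloud(p).reshape(-1,3); C=p['color'].reshape(-1,3).astype(int)
    hsv=cv2.cvtColor(p['color'],cv2.COLOR_RGB2HSV).reshape(-1,3)
    def box(m,name):
        P=W[m][:, :2].astype(np.float32); print(n,name,len(P),cv2.minAreaRect(P), 'z',np.percentile(W[m][:,2],[5,50,95]).round(1))
    ok=~np.isnan(W[:,0]); x,y,z=W.T
    near=ok&(abs(x-530)<150)&(abs(y-140)<150)
    box(near&(hsv[:,0]>20)&(hsv[:,0]<33)&(hsv[:,1]>150)&(z>125)&(z<138),'rim')
    box(near&(z>60)&(z<84)&(hsv[:,1]<60),'scale?')
    box(near&(z>36)&(z<50),'stand')
    tn=ok&(abs(x-500)<110)&(abs(y+240)<110)
    box(tn&(C.max(1)<45)&(z<12),'mat')
    box(tn&(hsv[:,1]>120)&(z>104),'tamptop')
    box(tn&(hsv[:,1]<60)&(C.max(1)>120)&(z>10)&(z<25),'foot')
    for lo in range(-5,20,5): pass
    t=tn&(abs(z)<1e9)&(hsv[:,1]<70)&(abs(z)<8); print('bench z',np.median(z[t]))
    h=near; 
    # height histogram of metal in bin
    im=p['color']; 
    c=im[120:250,320:490] if n=='scene' else im[220:340,230:380]
    cv2.imwrite(f'pics/{n}0c.png',cv2.resize(c[...,::-1],None,fx=4.5,fy=4.5,interpolation=cv2.INTER_CUBIC))
```

```text
scene rim 851 ((507.8228759765625, 153.53262329101562), (120.09427642822266, 161.62777709960938), 68.20787048339844) z [126.2 130.5 132.7]
scene scale? 2493 ((509.7567138671875, 152.4671173095703), (170.29623413085938, 207.51390075683594), 68.39029693603516) z [63.9 80.  82.6]
scene stand 1099 ((507.9927978515625, 153.15771484375), (200.52513122558594, 242.2433624267578), 68.45670318603516) z [37.8 44.3 47.7]
scene mat 1105 ((477.8318786621094, -259.7270812988281), (109.34478759765625, 130.36508178710938), 76.53787994384766) z [1.8 4.1 6.2]
scene tamptop 164 ((489.62628173828125, -251.51480102539062), (29.77349853515625, 30.39414405822754), 67.1201171875) z [105.9 113.  115.5]
scene foot 199 ((488.4791564941406, -251.46319580078125), (41.52042007446289, 72.48576354980469), 66.85740661621094) z [13.6 16.  18.4]
bench z 1.4884838946560421
side rim 802 ((505.52349853515625, 154.5894775390625), (120.91987609863281, 160.6540069580078), 68.58056640625) z [126.2 130.1 132.4]
side scale? 2365 ((503.83624267578125, 155.42044067382812), (169.71377563476562, 209.73118591308594), 68.52498626708984) z [63.9 79.6 82.4]
side stand 840 ((504.9934387207031, 153.99288940429688), (201.26898193359375, 240.80648803710938), 68.30924987792969) z [38.1 44.3 48.1]
side mat 744 ((474.20733642578125, -258.06982421875), (111.02359008789062, 127.74527740478516), 77.16779327392578) z [0.4 3.1 5.8]
side tamptop 88 ((487.01885986328125, -250.08555603027344), (28.51118278503418, 28.187707901000977), 70.82331085205078) z [105.7 111.8 114.5]
side foot 122 ((487.329345703125, -250.101806640625), (40.432708740234375, 70.6240234375), 68.4621810913086) z [12.7 15.3 17.6]
bench z 0.762602309497538
```

Run:
```python
from h import *
a=np.radians(-21.6); R=np.array([[np.cos(a),np.sin(a)],[-np.sin(a),np.cos(a)]])
for n,c in [('scene',(508.2,153.2)),('side',(505,154.3))]:
    p=dict(np.load(n+'0.npz',allow_pickle=True)); W=cloud(p).reshape(-1,3); W=W[~np.isnan(W[:,0])]
    L=(W[:,:2]-c)@R.T; z=W[:,2]-80-(1.5 if n=='scene' else .8)
    for r,y0 in (('y+',27),('y-',-27)):
        print(n,r)
        for x in range(-72,73,4):
            m=(abs(L[:,0]-x)<2)&(abs(L[:,1]-y0)<18)&(z<60)
            print(x,(m.sum(),np.percentile(z[m],[20,50,90]).round(0)) if m.sum()>2 else '-',end=' | ')
        print()
```

```text
scene y+
-72 (np.int64(88), array([27., 35., 47.])) | -68 - | -64 - | -60 (np.int64(15), array([33., 33., 34.])) | -56 (np.int64(22), array([33., 33., 34.])) | -52 (np.int64(16), array([33., 34., 35.])) | -48 - | -44 - | -40 - | -36 (np.int64(8), array([48., 49., 50.])) | -32 (np.int64(29), array([49., 50., 52.])) | -28 (np.int64(20), array([49., 50., 51.])) | -24 (np.int64(25), array([49., 50., 52.])) | -20 (np.int64(33), array([49., 50., 52.])) | -16 (np.int64(62), array([44., 46., 51.])) | -12 (np.int64(74), array([36., 39., 44.])) | -8 (np.int64(36), array([33., 34., 38.])) | -4 (np.int64(27), array([33., 33., 34.])) | 0 (np.int64(25), array([33., 34., 35.])) | 4 (np.int64(28), array([33., 34., 35.])) | 8 (np.int64(86), array([ 5., 29., 33.])) | 12 (np.int64(101), array([ 4., 21., 28.])) | 16 (np.int64(37), array([17., 20., 23.])) | 20 - | 24 - | 28 - | 32 - | 36 - | 40 (np.int64(17), array([33., 33., 35.])) | 44 (np.int64(31), array([33., 34., 35.])) | 48 (np.int64(24), array([33., 34., 35.])) | 52 (np.int64(29), array([33., 34., 35.])) | 56 (np.int64(31), array([33., 33., 35.])
[... 3486 characters left out ...]
 34., 35.])) | 0 (np.int64(26), array([33., 34., 35.])) | 4 (np.int64(22), array([33., 34., 35.])) | 8 (np.int64(43), array([34., 35., 39.])) | 12 (np.int64(48), array([39., 41., 45.])) | 16 (np.int64(43), array([45., 47., 52.])) | 20 (np.int64(26), array([49., 50., 51.])) | 24 (np.int64(26), array([48., 50., 52.])) | 28 (np.int64(25), array([49., 50., 52.])) | 32 (np.int64(25), array([49., 50., 51.])) | 36 - | 40 - | 44 (np.int64(18), array([33., 35., 36.])) | 48 (np.int64(17), array([32., 33., 34.])) | 52 (np.int64(25), array([32., 33., 36.])) | 56 (np.int64(23), array([32., 34., 35.])) | 60 (np.int64(11), array([32., 34., 35.])) | 64 - | 68 - | 72 (np.int64(110), array([18., 30., 47.])) |
```

View pics/scene0c.png

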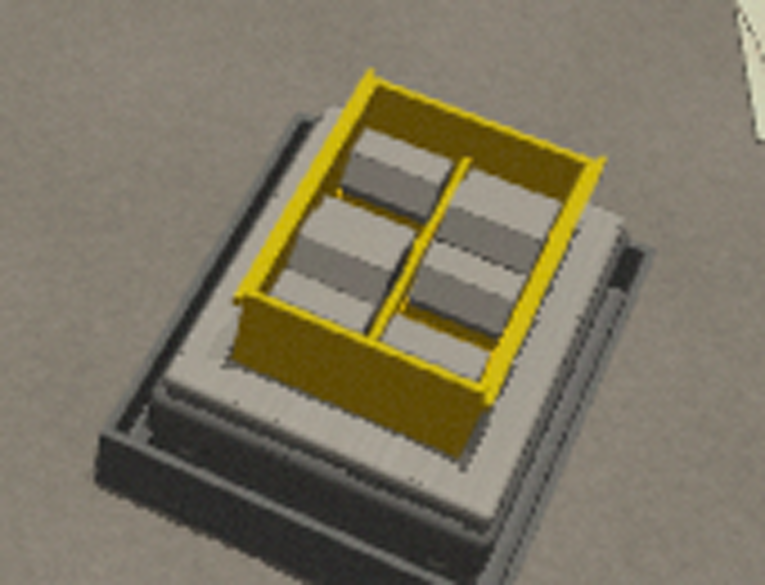

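View pics/side0c.png

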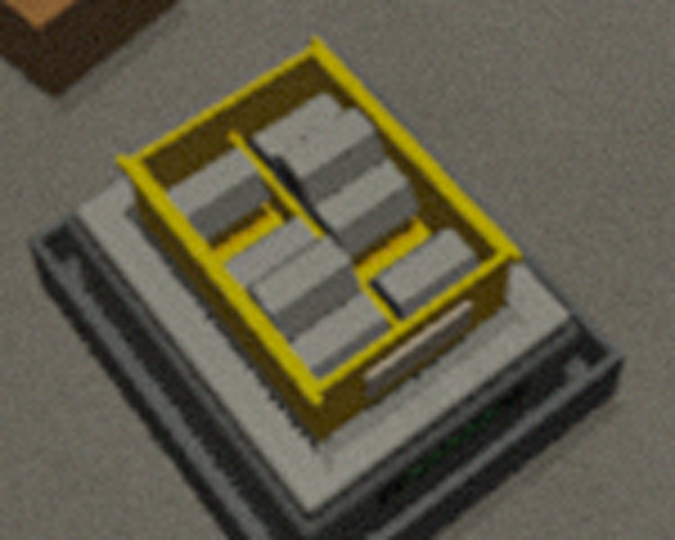

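```bash
cat >> h.py <<'E'
from scipy.spatial.transform import Rotation as Ro
def delta(goal,yaw_deg,start=None):
    s=ctrl.read_state(); p=np.array(start if start is not None else s['eef_pos']); R=Ro.from_euler('xyz',s['tool_rot']).as_matrix()
    d=R.T@(np.array(goal)-p)
    y=np.degrees(np.arctan2(R[1,0],R[0,0])); t=-(yaw_deg-y); t=(t+180)%360-180
    print('pose',p.round(2),'yaw',y.round(2),'rpy',np.round(s['tool_rot'],4),'F',s['force'].round(2),'w',round(s['width'],1),'t',s['clock'])
    print('delta m',(d/1000).round(4),'turn',round(t,2))
E
python3 - <<'E'
from h import *
delta((488,-250.8,180),67.6)
E
```

```text
pose [ 273.83 -589.54  231.31] yaw 24.91 rpy [ 3.1416 -0.      0.4348] F [ 0.13 -0.69  0.08] w 85.2 t 2.25
delta m [ 0.3369 -0.217   0.0513] turn -42.69
```

drive_tool(deltas="0.042 -0.027 0.006 -5.3 0.085; 0.084 -0.054 0.013 -10.7 0.085; 0.126 -0.081 0.019 -16 0.085; 0.168 -0.108 0.026 -21.3 0.085; 0.21 -0.136 0.032 -26.7 0.085; 0.253 -0.163 0.038 -32 0.085; 0.295 -0.19 0.045 -37.3 0.085; 0.32 -0.206 0.048 -41 0.085; 0.337 -0.217 0.051 -42.7 0.085; 0.337 -0.217 0.051 -42.7 0.085")

```text
clock: 3.5
eef_pos: [488.7, -249.8, 180.2]
tool_rot: [-3.142, -0.0, 1.182]
force: [-0.0, -0.3, 0.2]
width: 85.2
```

Run:
```python
from h import *
delta((488,-250.8,73),67.6)
p=imaging.get_image('wrist'); save(p,'wrist1'); W=cloud(p).reshape(-1,3)
hsv=cv2.cvtColor(p['color'],cv2.COLOR_RGB2HSV).reshape(-1,3); C=p['color'].reshape(-1,3)
x,y,z=W.T; tn=(abs(x-488)<70)&(abs(y+251)<70)
for nm,m in (('top',tn&(z>106)&(z<120)&(hsv[:,1]>100)),('foot',tn&(z>10)&(z<22)&(hsv[:,1]<70))):
    P=W[m]; print(nm,len(P),cv2.minAreaRect(P[:,:2].astype(np.float32)) if len(P)>3 else '',np.median(P[:,2]) if len(P) else '')
```

```text
pose [ 488.66 -249.82  180.23] yaw 67.7 rpy [-3.1416e+00 -4.0000e-04  1.1817e+00] F [-0.03 -0.28  0.22] w 85.2 t 3.5
delta m [-0.0012 -0.0002  0.1072] turn 0.1
top 1700 ((488.206787109375, -250.57861328125), (28.894006729125977, 28.251609802246094), 67.08373260498047) 111.9306717642137
foot 1961 ((487.91607666015625, -250.54946899414062), (42.25480651855469, 72.08595275878906), 68.0659408569336) 14.320036793364181
```

View pics/wrist1.png

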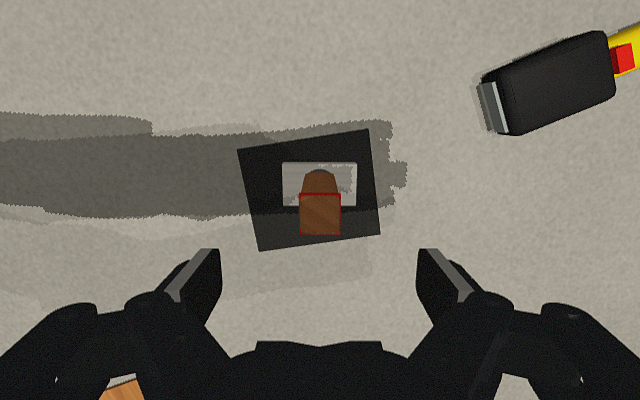

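drive_tool(deltas="-0.001 0 0.035 0 0.085; -0.001 0 0.07 0 0.085; -0.001 0 0.1 0 0.085; -0.001 0 0.107 0 0.085; -0.001 0 0.107 0 0.085; -0.001 0 0.107 0 0.02; -0.001 0 0.107 0 0.02; -0.001 0 0.107 0 0.02; -0.001 0 0.107 0 0.02; -0.001 0 0.107 0 0.02; -0.001 0 0.107 0 0.02; -0.001 0 0.107 0 0.02")

```text
clock: 5.05
eef_pos: [488.3, -252.0, 74.0]
tool_rot: [3.14, 0.0, 1.18]
force: [-0.1, -0.9, 5.3]
width: 27.4
```

drive_tool(deltas="0 0 -0.01 0 0.02; 0 0 -0.03 0 0.02; 0 0 -0.07 0 0.02; 0 0 -0.11 0 0.02; 0 0 -0.146 0 0.02; 0 0 -0.156 0 0.02; 0 0 -0.156 0 0.02; 0 0 -0.156 0 0.02")

```text
clock: 6.05
eef_pos: [486.4, -251.2, 227.6]
tool_rot: [-3.138, -0.0, 1.18]
force: [0.4, -0.5, -3.7]
width: 27.3
```

Run:
```python
from h import *
a=np.radians(-21.6); c=np.array([506.5,153.9]); ex=np.array([np.cos(a),np.sin(a)]); ey=np.array([-np.sin(a),np.cos(a)])
ga=c-22*ex+25.5*ey; gb=c+22*ex-25.5*ey; print(ga,gb)
delta((*ga,230),68.4)
for n in ['wrist','scene','side']:
    p=imaging.get_image(n); save(p,n+'2'); W=cloud(p).reshape(-1,3)
    hsv=cv2.cvtColor(p['color'],cv2.COLOR_RGB2HSV).reshape(-1,3); x,y,z=W.T
    tn=(abs(x-488)<70)&(abs(y+251)<70)
    if n=='wrist':
        m=tn&(z<12)&(p['color'].reshape(-1,3).max(1)<60)&(z>0)
        m2=tn&(z>145)&(z<180)&(hsv[:,1]<70)
        print('mat',m.sum(),cv2.minAreaRect(W[m][:,:2].astype(np.float32)))
    m=tn&(z>150)&(z<178)&(hsv[:,1]<70)&(p['color'].reshape(-1,3).max(1)>100)
    if m.sum()>5: print(n,'foot',m.sum(),cv2.minAreaRect(W[m][:,:2].astype(np.float32)),np.percentile(W[m][:,2],[5,50,95]))
```

```text
[495.4320934  185.70804055] [517.5679066  122.09195945]
pose [ 486.44 -251.18  227.56] yaw 67.61 rpy [-3.1380e+00 -2.0000e-04  1.1801e+00] F [ 0.39 -0.47 -3.72] w 27.3 t 6.05
delta m [ 0.4074 -0.1581 -0.0018] turn -0.79
mat 5553 ((480.9313659667969, -235.59521484375), (64.06855773925781, 129.64505004882812), 76.11383819580078)
wrist foot 4128 ((486.2182312011719, -249.6901092529297), (42.06032943725586, 72.135986328125), 67.47496795654297) [163.85379308 167.81106616 168.92288119]
scene foot 101 ((487.47174072265625, -250.6642303466797), (41.64678192138672, 71.70112609863281), 66.36786651611328) [167.9801481  169.56706818 171.19575481]
```

View pics/side2.png

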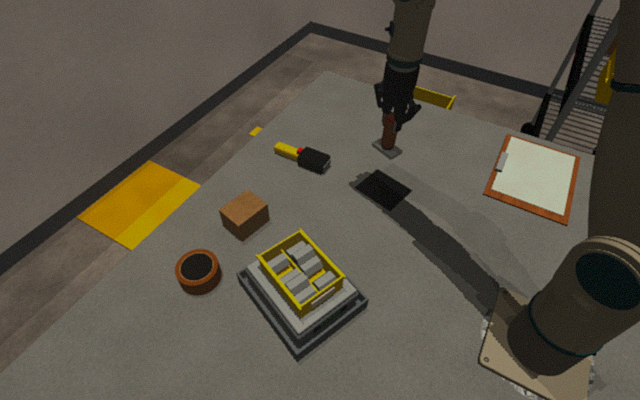

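View pics/wrist2.png

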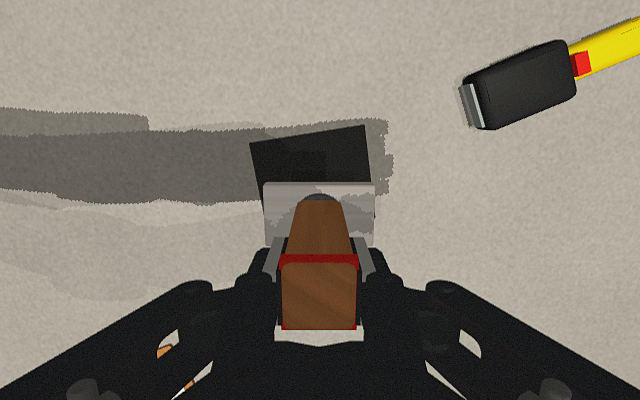

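drive_tool(deltas="0.02 -0.008 -0.002 0 0.02; 0.065 -0.025 -0.002 0 0.02; 0.12 -0.047 -0.002 -0.2 0.02; 0.175 -0.068 -0.002 -0.4 0.02; 0.23 -0.089 -0.002 -0.6 0.02; 0.285 -0.111 -0.002 -0.8 0.02; 0.335 -0.13 -0.002 -0.8 0.02; 0.375 -0.146 -0.002 -0.8 0.02; 0.4 -0.155 -0.002 -0.8 0.02; 0.407 -0.158 -0.002 -0.8 0.02; 0.407 -0.158 -0.002 -0.8 0.02; 0.407 -0.158 -0.002 -0.8 0.02")

```text
clock: 7.7
eef_pos: [496.6, 183.1, 231.2]
tool_rot: [3.141, 0.001, 1.192]
force: [0.6, -0.0, -3.1]
width: 27.3
```

```bash
cat > chk.py <<'E'
from h import *
import sys
tag=sys.argv[1]; gx=float(sys.argv[2]); gy=float(sys.argv[3]); gz=float(sys.argv[4])
delta((gx,gy,gz),68.4)
s=ctrl.read_state()
for n in ['wrist','scene','side']:
    p=imaging.get_image(n); save(p,n+tag); W=cloud(p).reshape(-1,3)
    hsv=cv2.cvtColor(p['color'],cv2.COLOR_RGB2HSV).reshape(-1,3); x,y,z=W.T
    zt=s['eef_pos'][2]-60
    tn=(abs(x-s['eef_pos'][0])<70)&(abs(y-s['eef_pos'][1])<70)
    m=tn&(abs(z-zt)<8)&(hsv[:,1]<70)&(p['color'].reshape(-1,3).max(1)>90)
    if m.sum()>5: print(n,'foot',m.sum(),cv2.minAreaRect(W[m][:,:2].astype(np.float32)),np.percentile(W[m][:,2],[5,50,95]))
    near=(abs(x-506)<120)&(abs(y-154)<120)
    m=near&(hsv[:,0]>20)&(hsv[:,0]<33)&(hsv[:,1]>150)&(z>124)&(z<138)
    if m.sum()>5: print(n,'rim',m.sum(),cv2.minAreaRect(W[m][:,:2].astype(np.float32)))
E
python3 chk.py 3 495.4 185.7 230
```

```text
pose [496.56 183.07 231.19] yaw 68.29 rpy [3.1415e+00 1.4000e-03 1.1920e+00] F [ 0.56 -0.01 -3.07] w 27.3 t 7.7
delta m [ 0.002  -0.0021  0.0012] turn -0.11
wrist foot 4032 ((496.45196533203125, 184.5808868408203), (41.86334228515625, 71.7389907836914), 68.53839874267578) [169.24694926 171.4824583  172.52271617]
wrist rim 4048 ((506.9059753417969, 158.826416015625), (114.93807983398438, 160.8179473876953), 67.63887023925781)
scene foot 194 ((498.1662902832031, 182.2556915283203), (41.478878021240234, 72.46836853027344), 68.3711166381836) [171.63898837 173.29191563 175.0229143 ]
scene rim 812 ((507.0055847167969, 153.71006774902344), (120.10710144042969, 162.5845184326172), 68.3708267211914)
side foot 56 ((503.10992431640625, 198.92849731445312), (15.321845054626465, 73.31011199951172), 59.28920364379883) [170.15829338 172.60167492 174.4294782 ]
side rim 678 ((505.4052429199219, 154.51760864257812), (119.77430725097656, 161.97161865234375), 68.08277130126953)
```

View pics/wrist3.png

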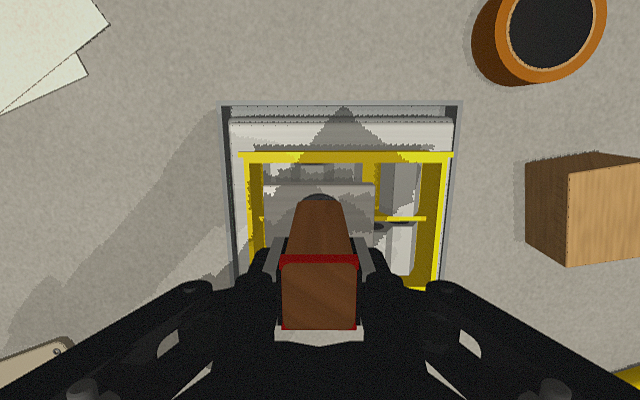

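View pics/scene3.png

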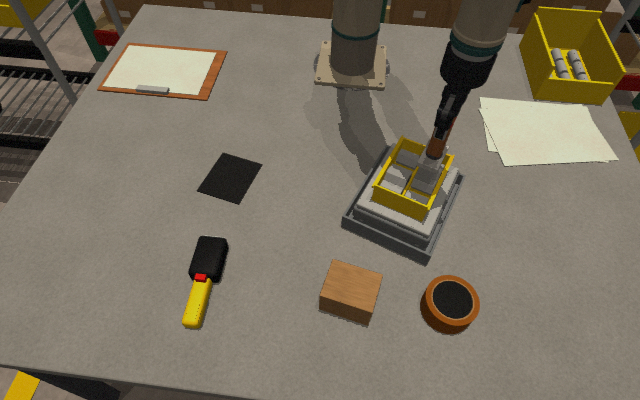

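drive_tool(deltas="0.002 -0.002 0.005 0 0.02; 0.002 -0.002 0.015 0 0.02; 0.002 -0.002 0.022 0 0.02; 0.002 -0.002 0.024 0 0.02; 0.002 -0.002 0.024 0 0.02; 0.002 -0.002 0.024 0 0.02")

```text
clock: 8.6
eef_pos: [495.7, 187.5, 207.5]
tool_rot: [3.141, -0.0, 1.194]
force: [-0.3, 0.1, -3.6]
width: 27.1
```

```bash
python3 chk.py 4 495.4 185.7 200
```

```text
pose [495.7  187.48 207.53] yaw 68.41 rpy [ 3.1412e+00 -3.0000e-04  1.1940e+00] F [-0.3   0.07 -3.58] w 27.1 t 8.6
delta m [-0.0018  0.0004  0.0075] turn 0.01
wrist foot 4058 ((495.55615234375, 189.18319702148438), (41.57252883911133, 71.83210754394531), 68.37956237792969) [145.60319696 147.79756095 148.90081677]
wrist rim 4499 ((511.08428955078125, 172.7904815673828), (90.67546081542969, 160.75027465820312), 65.76768493652344)
scene foot 187 ((497.2943420410156, 186.97357177734375), (40.77359390258789, 72.59252166748047), 68.82402801513672) [147.91221367 149.65779761 151.40949171]
scene rim 816 ((507.7968444824219, 153.44070434570312), (120.15907287597656, 161.24371337890625), 68.27052307128906)
side foot 54 ((500.97003173828125, 204.2679443359375), (6.921418190002441, 69.92054748535156), 69.04263305664062) [143.86288483 149.10005682 150.37833476]
side rim 661 ((505.4953918457031, 154.57955932617188), (120.0894775390625, 161.22573852539062), 68.71479034423828)
```

View pics/scene4.png

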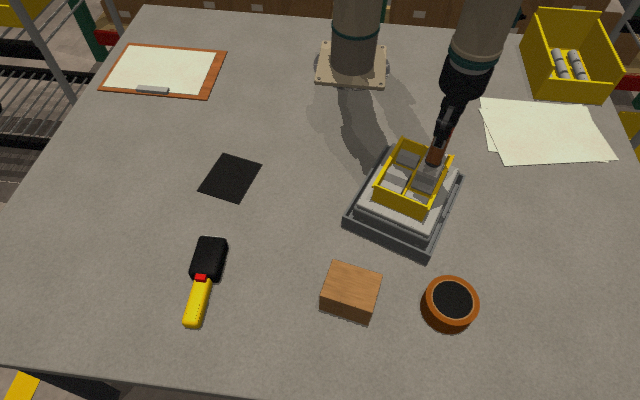

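drive_tool(deltas="-0.0025 0 0 0 0.02; -0.0025 0 0.002 0 0.02; -0.0025 0 0.003 0 0.02; -0.0025 0 0.003 0 0.02")

```text
clock: 9.25
eef_pos: [494.5, 185.1, 204.2]
tool_rot: [-3.141, 0.0, 1.194]
force: [-0.3, 0.1, -3.3]
width: 27.1
```

drive_tool(deltas="0 0 0.0005 0 0.02; 0 0 0.001 0 0.02; 0 0 0.001 0 0.02")

```text
clock: 9.62
eef_pos: [494.6, 185.1, 203.3]
tool_rot: [-3.142, -0.0, 1.194]
force: [-0.1, 0.5, -4.1]
width: 27.6
```

drive_tool(deltas="0 0 0.0005 0 0.02; 0 0 0.001 0 0.02; 0 0 0.001 0 0.02")

```text
clock: 10.0
eef_pos: [494.6, 185.1, 202.3]
tool_rot: [-3.142, 0.0, 1.194]
force: [0.4, 0.5, -4.5]
width: 27.4
```

drive_tool(deltas="0 0 0.0005 0 0.02; 0 0 0.001 0 0.02; 0 0 0.001 0 0.02")

```text
clock: 10.38
eef_pos: [494.6, 185.1, 201.5]
tool_rot: [3.141, -0.0, 1.194]
force: [0.3, 0.3, -1.9]
width: 27.5
```

drive_tool(deltas="0 0 0.0003 0 0.02; 0 0 0.0006 0 0.02; 0 0 0.0006 0 0.02")

```text
clock: 10.75
eef_pos: [494.9, 185.1, 200.9]
tool_rot: [3.141, -0.0, 1.194]
force: [-1.1, 0.3, -0.2]
width: 27.2
```

drive_tool(deltas="0 0 0.0003 0 0.02; 0 0 0.0006 0 0.02; 0 0 0.0006 0 0.02")

```text
clock: 11.12
eef_pos: [494.5, 185.2, 200.1]
tool_rot: [-3.142, -0.0, 1.194]
force: [-1.6, -0.3, 0.2]
width: 27.5
```

drive_tool(deltas="0 0 0.0005 0 0.02; 0 0 0.001 0 0.02; 0 0 0.001 0 0.02")

```text
clock: 11.5
eef_pos: [494.8, 185.1, 199.1]
tool_rot: [3.141, -0.0, 1.194]
force: [0.7, -0.5, -1.1]
width: 27.2
```

drive_tool(deltas="0 0 0.0005 0 0.02; 0 0 0.001 0 0.02; 0 0 0.001 0 0.02")

```text
clock: 11.88
eef_pos: [494.3, 185.2, 198.1]
tool_rot: [-3.141, 0.0, 1.194]
force: [-0.5, 0.1, -0.5]
width: 27.3
```

drive_tool(deltas="0 0 0.0005 0 0.02; 0 0 0.001 0 0.02; 0 0 0.001 0 0.02")

```text
clock: 12.25
eef_pos: [494.7, 185.0, 197.1]
tool_rot: [3.141, -0.0, 1.194]
force: [0.4, -0.4, -0.4]
width: 27.4
```

drive_tool(deltas="0 0 0.0005 0 0.02; 0 0 0.001 0 0.02; 0 0 0.0015 0 0.02; 0 0 0.002 0 0.02; 0 0 0.002 0 0.02")

```text
clock: 12.88
eef_pos: [494.6, 185.0, 195.0]
tool_rot: [-3.142, 0.0, 1.194]
force: [0.2, 0.2, -1.8]
width: 27.5
```

drive_tool(deltas="0 0 0.0005 0 0.02; 0 0 0.001 0 0.02; 0 0 0.0015 0 0.02; 0 0 0.002 0 0.02; 0 0 0.002 0 0.02")

```text
clock: 13.5
eef_pos: [494.5, 185.1, 193.0]
tool_rot: [-3.142, 0.0, 1.194]
force: [1.2, -0.0, -0.2]
width: 27.5
```

drive_tool(deltas="0 0 0.0005 0 0.02; 0 0 0.001 0 0.02; 0 0 0.0015 0 0.02; 0 0 0.002 0 0.02; 0 0 0.002 0 0.02")

```text
clock: 14.12
eef_pos: [495.1, 185.0, 191.3]
tool_rot: [3.141, -0.0, 1.194]
force: [1.5, -1.1, -0.1]
width: 27.2
```

drive_tool(deltas="0 0 0.0005 0 0.02; 0 0 0.001 0 0.02; 0 0 0.001 0 0.02")

```text
clock: 14.5
eef_pos: [495.4, 185.0, 190.4]
tool_rot: [3.14, -0.001, 1.194]
force: [1.9, -1.0, 2.5]
width: 27.3
```

drive_tool(deltas="0 0 0.0005 0 0.02; 0 0 0.001 0 0.02; 0 0 0.001 0 0.02")

```text
clock: 14.88
eef_pos: [495.7, 185.0, 189.6]
tool_rot: [3.14, -0.001, 1.194]
force: [4.5, -2.1, 5.5]
width: 27.4
```

drive_tool(deltas="0 0 0.0005 0 0.02; 0 0 0.001 0 0.02; 0 0 0.001 0 0.02")

```text
clock: 15.25
eef_pos: [496.0, 184.9, 188.7]
tool_rot: [3.139, -0.001, 1.194]
force: [4.6, -2.1, 5.2]
width: 27.2
```

```bash
python3 chk.py 5 495.4 185.7 200
```

```text
pose [496.03 184.88 188.72] yaw 68.39 rpy [ 3.1390e+00 -1.3000e-03  1.1936e+00] F [ 4.55 -2.06  5.21] w 27.2 t 15.25
delta m [ 0.0005 -0.0009 -0.0113] turn -0.01
wrist foot 4338 ((496.5086975097656, 185.77859497070312), (58.93241500854492, 135.69119262695312), 52.63539123535156) [125.81966494 129.04107424 130.12525516]
wrist rim 5215 ((506.3740234375, 155.57437133789062), (120.04240417480469, 161.10968017578125), 68.36658477783203)
scene foot 320 ((515.2340698242188, 169.30416870117188), (56.903987884521484, 113.49530792236328), 19.141286849975586) [122.92595809 130.42453492 132.44194949]
scene rim 809 ((506.895751953125, 153.70333862304688), (120.14522552490234, 162.06802368164062), 68.35955810546875)
side foot 50 ((497.8824157714844, 205.90432739257812), (13.63282585144043, 81.79549407958984), 67.93667602539062) [127.58928868 130.05385248 131.92390376]
side rim 656 ((504.77447509765625, 154.9868927001953), (119.7997817993164, 159.5818634033203), 68.31147003173828)
```

View pics/side5.png

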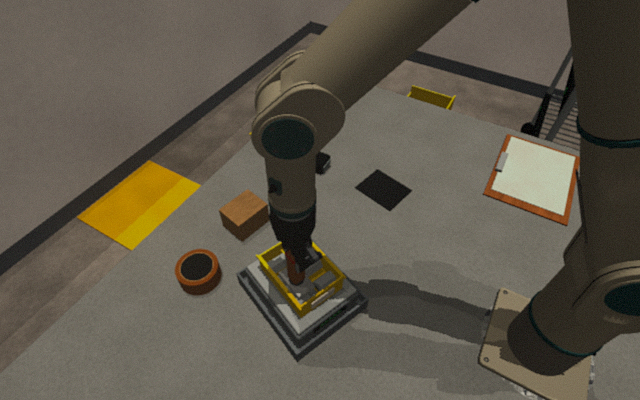

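drive_tool(deltas="0 0 0.0005 0 0.02; 0 0 0.001 0 0.02; 0 0 0.001 0 0.02")

```text
clock: 15.78
eef_pos: [496.4, 184.8, 187.9]
tool_rot: [3.138, -0.002, 1.193]
force: [4.8, -3.2, 5.9]
width: 27.5
```

drive_tool(deltas="0 0 0.0004 0 0.02; 0 0 0.0008 0 0.02; 0 0 0.0008 0 0.02")

```text
clock: 16.15
eef_pos: [496.7, 184.8, 187.2]
tool_rot: [3.138, -0.002, 1.193]
force: [5.8, -3.0, 6.9]
width: 27.4
```

drive_tool(deltas="0 0 0.0003 0 0.02; 0 0 0.0006 0 0.02; 0 0 0.0006 0 0.02")

```text
clock: 16.52
eef_pos: [496.9, 184.8, 186.8]
tool_rot: [3.137, -0.002, 1.193]
force: [5.5, -2.8, 7.8]
width: 27.7
```

```bash
cat > sink.py <<'E'
from h import *
R0=np.load('scene0.npz',allow_pickle=True)
def yel(p):
    W=cloud(p); hsv=cv2.cvtColor(p['color'],cv2.COLOR_RGB2HSV)
    x,y,z=W[...,0],W[...,1],W[...,2]
    a=np.radians(-21.6); u=(x-507.5)*np.cos(a)+(y-153.6)*np.sin(a); v=-(x-507.5)*np.sin(a)+(y-153.6)*np.cos(a)
    m=(abs(u)<78)&(abs(v)<58)&((abs(u)>71)|(abs(v)>51))&(hsv[...,0]>20)&(hsv[...,0]<33)&(hsv[...,1]>130)&(z>105)
    # steel platter / scale top ring
    m2=((abs(u)>80)|(abs(v)>60))&(abs(u)<103)&(abs(v)<83)&(z>45)&(z<100)
    return np.percentile(z[m],[50,80]).round(2),np.median(z[m2]).round(2)
if __name__=='__main__':
    print('ref',yel(dict(R0)))
    p=imaging.get_image('scene'); print('now',yel(p))
E
python3 sink.py
```

```text
ref (array([124.78, 130.83]), np.float64(80.27))
now (array([125.53, 130.39]), np.float64(79.73))
```

drive_tool(deltas="0 0 0.0003 0 0.02; 0 0 0.0006 0 0.02; 0 0 0.0006 0 0.02")

```text
clock: 16.95
eef_pos: [497.1, 184.8, 186.3]
tool_rot: [3.137, -0.002, 1.193]
force: [5.7, -3.3, 7.9]
width: 27.6
```

drive_tool(deltas="0 0 0.0003 0 0.02; 0 0 0.0006 0 0.02; 0 0 0.0006 0 0.02")

```text
clock: 17.32
eef_pos: [496.6, 185.0, 185.5]
tool_rot: [3.138, -0.002, 1.193]
force: [5.2, -3.2, 7.1]
width: 27.3
```

drive_tool(deltas="0 0 0.0003 0 0.02; 0 0 0.0005 0 0.02; 0 0 0.0005 0 0.02")

```text
clock: 17.7
eef_pos: [495.2, 185.5, 184.5]
tool_rot: [3.14, -0.001, 1.194]
force: [3.3, -2.7, 6.6]
width: 27.3
```

drive_tool(deltas="0 0 0.0003 0 0.02; 0 0 0.0005 0 0.02; 0 0 0.0005 0 0.02")

```text
clock: 18.08
eef_pos: [495.3, 185.4, 184.3]
tool_rot: [3.14, -0.001, 1.194]
force: [3.3, -1.6, 10.0]
width: 27.1
```

drive_tool(deltas="0 0 0.0003 0 0.02; 0 0 0.0005 0 0.02; 0 0 0.0005 0 0.02")

```text
clock: 18.45
eef_pos: [495.4, 185.4, 184.2]
tool_rot: [3.14, -0.001, 1.194]
force: [2.0, -1.8, 11.4]
width: 27.6
```

```bash
python3 sink.py
```

```text
ref (array([124.78, 130.83]), np.float64(80.27))
now (array([124.91, 130.2 ]), np.float64(79.49))
```

drive_tool(deltas="0 0 -0.002 0 0.02; 0 0 -0.006 0 0.02; 0 0 -0.02 0 0.02; 0 0 -0.04 0 0.02; -0.015 0.013 -0.05 0 0.02; -0.035 0.031 -0.05 0 0.02; -0.048 0.042 -0.05 0 0.02; -0.051 0.044 -0.05 0 0.02; -0.051 0.044 -0.05 0 0.02; -0.051 0.044 -0.05 0 0.02")

```text
clock: 19.75
eef_pos: [516.3, 122.7, 233.0]
tool_rot: [-3.141, -0.001, 1.196]
force: [0.4, 0.4, -3.5]
width: 28.0
```

```bash
python3 chk.py 6 517.6 122.1 208
cat > nuts.py <<'E'
from h import *
import sys
a=np.radians(-21.6); R=np.array([[np.cos(a),np.sin(a)],[-np.sin(a),np.cos(a)]])
for n,c in [('scene',(507.7,153.4)),('side',(505.2,154.4))]:
    p=imaging.get_image(n); save(p,n+sys.argv[1]); W=cloud(p).reshape(-1,3); W=W[~np.isnan(W[:,0])]
    L=(W[:,:2]-c)@R.T; z=W[:,2]-80-(1.1 if n=='scene' else .8)
    for r,y0 in (('y+',27),('y-',-27)):
        print(n,r,end=': ')
        for x in range(-66,67,6):
            m=(abs(L[:,0]-x)<3)&(abs(L[:,1]-y0)<17)&(z<60)
            print(x,(np.percentile(z[m],[50,90]).round(0).tolist()) if m.sum()>4 else '-',end='|')
        print()
E
python3 nuts.py 7
```

```text
pose [516.27 122.73 232.97] yaw 68.51 rpy [-3.1409e+00 -6.0000e-04  1.1956e+00] F [ 0.36  0.41 -3.51] w 28.0 t 19.75
delta m [-0.0001  0.0015  0.025 ] turn 0.11
wrist foot 4041 ((515.9913330078125, 124.32548522949219), (41.95741271972656, 72.00455474853516), 68.7905044555664) [171.18961533 173.2608022  174.35082561]
wrist rim 5322 ((505.82232666015625, 154.8402099609375), (120.12920379638672, 160.28262329101562), 68.26953125)
scene foot 205 ((518.7577514648438, 121.88954162597656), (41.35789489746094, 70.53484344482422), 69.42902374267578) [173.12059738 174.90675242 176.64596981]
scene rim 753 ((508.7705993652344, 153.045654296875), (120.02780151367188, 159.60223388671875), 68.34210968017578)
side foot 40 ((517.3355712890625, 124.24452209472656), (41.23904800415039, 71.44911193847656), 72.0453872680664) [172.25821158 174.2977977  176.21749674]
side rim 668 ((505.76397705078125, 154.49842834472656), (120.33716583251953, 161.19204711914062), 68.69825744628906)
scene y+: -66 [34.0, 35.0]|-60 [34.0, 35.0]|-54 [34.0, 35.0]|-48 [32.0, 35.0]|-42 [26.0, 31.0]|-36 -|-30 [34.0, 35.0]|-24 [34.0
[... 428 characters left out ...]
0]|66 -|
side y+: -66 [33.0, 35.0]|-60 [34.0, 36.0]|-54 [34.0, 35.0]|-48 [33.0, 35.0]|-42 [26.0, 30.0]|-36 [23.0, 28.0]|-30 [32.0, 34.0]|-24 [34.0, 35.0]|-18 [34.0, 35.0]|-12 [32.0, 34.0]|-6 [22.0, 26.0]|0 [27.0, 32.0]|6 [33.0, 35.0]|12 [34.0, 35.0]|18 [34.0, 36.0]|24 [31.0, 33.0]|30 -|36 [24.0, 29.0]|42 [32.0, 35.0]|48 [34.0, 35.0]|54 [34.0, 35.0]|60 [33.0, 35.0]|66 -|
side y-: -66 -|-60 [31.0, 34.0]|-54 [34.0, 35.0]|-48 [33.0, 36.0]|-42 [33.0, 35.0]|-36 [25.0, 28.0]|-30 -|-24 [5.0, 5.0]|-18 [5.0, 22.0]|-12 [26.0, 32.0]|-6 [34.0, 35.0]|0 [34.0, 36.0]|6 [34.0, 37.0]|12 [41.0, 47.0]|18 [49.0, 51.0]|24 [50.0, 51.0]|30 [49.0, 51.0]|36 -|42 [35.0, 36.0]|48 [34.0, 35.0]|54 [34.0, 36.0]|60 -|66 -|
```

View pics/wrist6.png

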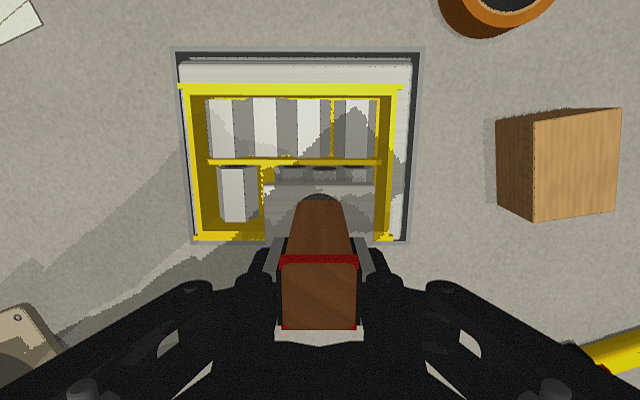

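View pics/scene6.png

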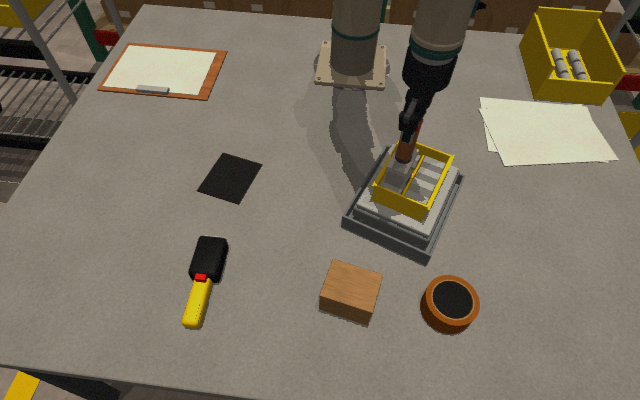

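drive_tool(deltas="-0.0005 0.001 0.01 0 0.02; -0.0005 0.001 0.02 0 0.02; -0.0005 0.001 0.027 0 0.02; -0.0005 0.001 0.03 0 0.02; -0.0005 0.001 0.03 0 0.02")

```text
clock: 20.62
eef_pos: [517.4, 120.6, 202.8]
tool_rot: [-3.141, 0.0, 1.194]
force: [0.6, 1.1, -3.8]
width: 27.3
```

drive_tool(deltas="0 0 0.0005 0 0.02; 0 0 0.001 0 0.02; 0 0 0.0015 0 0.02; 0 0 0.0015 0 0.02")

```text
clock: 21.12
eef_pos: [517.5, 120.6, 201.6]
tool_rot: [3.142, -0.0, 1.194]
force: [0.6, -0.4, -4.6]
width: 27.5
```

drive_tool(deltas="0 0 0.0005 0 0.02; 0 0 0.001 0 0.02; 0 0 0.0015 0 0.02; 0 0 0.0015 0 0.02")

```text
clock: 21.62
eef_pos: [517.9, 120.6, 200.3]
tool_rot: [3.141, -0.0, 1.194]
force: [0.6, -0.7, -0.5]
width: 27.4
```

drive_tool(deltas="0 0 0.0005 0 0.02; 0 0 0.001 0 0.02; 0 0 0.0015 0 0.02; 0 0 0.0015 0 0.02")

```text
clock: 22.12
eef_pos: [517.6, 120.7, 198.4]
tool_rot: [3.142, -0.0, 1.194]
force: [-0.1, -0.3, -1.6]
width: 27.2
```

drive_tool(deltas="0 0 0.0005 0 0.02; 0 0 0.001 0 0.02; 0 0 0.0015 0 0.02; 0 0 0.002 0 0.02; 0 0 0.002 0 0.02")

```text
clock: 22.75
eef_pos: [517.4, 120.6, 196.4]
tool_rot: [-3.142, 0.0, 1.194]
force: [1.0, -0.0, -2.0]
width: 27.3
```

drive_tool(deltas="0 0 0.0005 0 0.02; 0 0 0.001 0 0.02; 0 0 0.0015 0 0.02; 0 0 0.002 0 0.02; 0 0 0.002 0 0.02")

```text
clock: 23.38
eef_pos: [517.4, 120.6, 194.4]
tool_rot: [-3.142, 0.0, 1.194]
force: [-0.6, 0.0, -2.4]
width: 27.2
```

drive_tool(deltas="0 0 0.0005 0 0.02; 0 0 0.001 0 0.02; 0 0 0.0015 0 0.02; 0 0 0.002 0 0.02; 0 0 0.002 0 0.02")

```text
clock: 24.0
eef_pos: [517.3, 120.7, 192.4]
tool_rot: [-3.141, 0.0, 1.194]
force: [-1.1, 0.4, -0.6]
width: 27.2
```

drive_tool(deltas="0 0 0.0005 0 0.02; 0 0 0.001 0 0.02; 0 0 0.001 0 0.02")

```text
clock: 24.38
eef_pos: [517.4, 120.7, 191.5]
tool_rot: [-3.142, -0.0, 1.194]
force: [-0.4, 0.3, -0.2]
width: 27.2
```

drive_tool(deltas="0 0 0.0005 0 0.02; 0 0 0.001 0 0.02; 0 0 0.001 0 0.02")

```text
clock: 24.75
eef_pos: [517.1, 120.8, 190.5]
tool_rot: [-3.141, 0.0, 1.194]
force: [-2.6, 1.0, 0.8]
width: 27.0
```

drive_tool(deltas="0 0 0.0005 0 0.02; 0 0 0.001 0 0.02; 0 0 0.001 0 0.02")

```text
clock: 25.12
eef_pos: [516.9, 120.9, 189.5]
tool_rot: [-3.141, 0.0, 1.194]
force: [-4.2, 1.1, 4.4]
width: 27.4
```

drive_tool(deltas="0 0 0.0005 0 0.02; 0 0 0.001 0 0.02; 0 0 0.001 0 0.02")

```text
clock: 25.5
eef_pos: [516.5, 121.1, 188.6]
tool_rot: [-3.14, 0.0, 1.194]
force: [-4.9, 0.8, 5.9]
width: 27.3
```

drive_tool(deltas="0 0 0.0005 0 0.02; 0 0 0.001 0 0.02; 0 0 0.001 0 0.02")

```text
clock: 25.88
eef_pos: [516.2, 121.3, 187.7]
tool_rot: [-3.139, 0.0, 1.195]
force: [-5.2, 2.5, 7.0]
width: 27.3
```

drive_tool(deltas="0 0 0.0004 0 0.02; 0 0 0.0007 0 0.02; 0 0 0.0007 0 0.02")

```text
clock: 26.25
eef_pos: [516.0, 121.4, 187.1]
tool_rot: [-3.139, 0.0, 1.195]
force: [-6.6, 1.1, 9.2]
width: 27.9
```

drive_tool(deltas="0 0 0.0003 0 0.02; 0 0 0.0006 0 0.02; 0 0 0.0006 0 0.02")

```text
clock: 26.62
eef_pos: [515.9, 121.5, 186.7]
tool_rot: [-3.139, 0.001, 1.195]
force: [-6.6, 2.2, 10.5]
width: 27.2
```

drive_tool(deltas="0 0 0.0003 0 0.02; 0 0 0.0005 0 0.02; 0 0 0.0005 0 0.02")

```text
clock: 27.0
eef_pos: [515.7, 121.6, 186.2]
tool_rot: [-3.139, 0.001, 1.195]
force: [-8.2, 2.5, 11.2]
width: 26.9
```

drive_tool(deltas="0 0 0.0003 0 0.02; 0 0 0.0005 0 0.02; 0 0 0.0005 0 0.02")

```text
clock: 27.38
eef_pos: [515.6, 121.6, 185.7]
tool_rot: [-3.139, 0.001, 1.195]
force: [-8.0, 3.0, 11.6]
width: 27.5
```

drive_tool(deltas="0 0 0.0003 0 0.02; 0 0 0.0005 0 0.02; 0 0 0.0005 0 0.02")

```text
clock: 27.75
eef_pos: [517.1, 121.0, 184.7]
tool_rot: [-3.141, -0.0, 1.195]
force: [-1.7, 0.9, 1.5]
width: 27.5
```

drive_tool(deltas="0 0 0.0003 0 0.02; 0 0 0.0005 0 0.02; 0 0 0.0005 0 0.02")

```text
clock: 28.12
eef_pos: [517.5, 120.8, 184.5]
tool_rot: [-3.142, -0.0, 1.194]
force: [-3.8, 1.5, 6.0]
width: 27.4
```

drive_tool(deltas="0 0 0.0003 0 0.02; 0 0 0.0005 0 0.02; 0 0 0.0005 0 0.02")

```text
clock: 28.5
eef_pos: [517.5, 120.8, 184.3]
tool_rot: [3.141, -0.0, 1.194]
force: [-3.9, 2.2, 9.3]
width: 27.4
```

drive_tool(deltas="0 0 0.0003 0 0.02; 0 0 0.0005 0 0.02; 0 0 0.0005 0 0.02")

```text
clock: 28.88
eef_pos: [517.5, 120.8, 184.1]
tool_rot: [3.141, -0.0, 1.194]
force: [-3.8, 1.2, 12.0]
width: 27.5
```

drive_tool(deltas="0 0 0.0003 0 0.02; 0 0 0.0005 0 0.02; 0 0 0.0005 0 0.02; 0 0 0.0005 0 0.02")

```text
clock: 29.38
eef_pos: [517.5, 120.8, 183.8]
tool_rot: [3.141, -0.0, 1.194]
force: [-5.0, 1.6, 12.8]
width: 27.5
```

drive_tool(deltas="0 0 0.0003 0 0.02; 0 0 0.0003 0 0.02")

```text
clock: 29.62
eef_pos: [517.5, 120.8, 183.5]
tool_rot: [3.141, -0.0, 1.194]
force: [-4.8, 1.1, 13.2]
width: 27.2
```

```bash
python3 sink.py
```

```text
ref (array([124.78, 130.83]), np.float64(80.27))
now (array([124.43, 129.57]), np.float64(78.91))
```

drive_tool(deltas="0 0 0.0005 0 0.02; 0 0 0.001 0 0.02; 0 0 0.001 0 0.02; 0 0 0.001 0 0.02")

```text
clock: 30.18
eef_pos: [517.5, 120.8, 182.7]
tool_rot: [3.141, -0.0, 1.194]
force: [-6.0, 0.6, 14.8]
width: 27.2
```

drive_tool(deltas="0 0 0.0005 0 0.02; 0 0 0.001 0 0.02; 0 0 0.001 0 0.02; 0 0 0.001 0 0.02")

```text
clock: 30.68
eef_pos: [517.5, 120.8, 181.8]
tool_rot: [3.141, -0.0, 1.194]
force: [-6.9, 0.8, 16.0]
width: 27.1
```

drive_tool(deltas="0 0 0.0005 0 0.02; 0 0 0.001 0 0.02; 0 0 0.001 0 0.02; 0 0 0.001 0 0.02")

```text
clock: 31.18
eef_pos: [517.5, 120.8, 180.9]
tool_rot: [3.141, -0.0, 1.194]
force: [-6.5, 1.4, 16.7]
width: 27.4
```

```bash
python3 sink.py
```

```text
ref (array([124.78, 130.83]), np.float64(80.27))
now (array([122.67, 126.96]), np.float64(76.3))
```

drive_tool(deltas="0 0 0 0 0.02; 0 0 0 0 0.02; 0 0 0 0 0.02; 0 0 0 0 0.02; 0 0 0 0 0.02; 0 0 0 0 0.02; 0 0 0 0 0.02; 0 0 0 0 0.02; 0 0 0 0 0.02; 0 0 0 0 0.02; 0 0 0 0 0.02; 0 0 0 0 0.02")

```text
clock: 32.72
eef_pos: [517.5, 120.8, 180.9]
tool_rot: [3.141, -0.0, 1.194]
force: [-6.0, 0.9, 17.1]
width: 27.5
```

Run:
```python
from h import *
print(ctrl.read_state()['force'])
p=imaging.get_image('side'); save(p,'side8')
p=imaging.get_image('scene'); save(p,'scene8'); cv2.imwrite('pics/both8.png',np.hstack([cv2.resize(cv2.imread('pics/side8.png')[220:340,230:380],None,fx=2.6,fy=2.6,interpolation=2),cv2.resize(cv2.imread('pics/scene8.png')[130:250,330:480],None,fx=2.6,fy=2.6,interpolation=2)]))
```

```text
[-5.98358476  0.89621825 17.09223978]
```

View pics/both8.png

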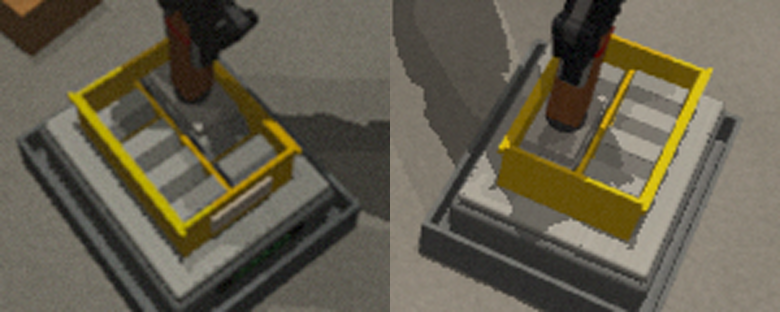

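drive_tool(deltas="0 0 -0.002 0 0.02; 0 0 -0.005 0 0.02; 0 0 -0.01 0 0.02; 0 0 -0.02 0 0.02; 0 0 -0.035 0 0.02; 0 0 -0.05 0 0.02; -0.02 0 -0.053 0 0.02; -0.05 0 -0.053 0 0.02; -0.085 0 -0.053 0 0.02; -0.11 0 -0.053 0 0.02; -0.12 0 -0.053 0 0.02")

```text
clock: 34.2
eef_pos: [471.9, 6.3, 232.4]
tool_rot: [-3.141, 0.002, 1.191]
force: [-0.1, 0.6, -3.9]
width: 27.4
```

```bash
python3 nuts.py 9
python3 - <<'E'
from h import *
delta((476,-259,234),68)
E
```

```text
scene y+: -66 [33.0, 34.0]|-60 [34.0, 36.0]|-54 [34.0, 35.0]|-48 [32.0, 35.0]|-42 [27.0, 30.0]|-36 -|-30 [33.0, 35.0]|-24 [34.0, 35.0]|-18 [34.0, 35.0]|-12 [30.0, 34.0]|-6 [25.0, 27.0]|0 -|6 [34.0, 35.0]|12 [34.0, 35.0]|18 [33.0, 35.0]|24 [27.0, 33.0]|30 [22.0, 25.0]|36 -|42 [34.0, 35.0]|48 [34.0, 35.0]|54 [34.0, 36.0]|60 [34.0, 36.0]|66 -|
scene y-: -66 -|-60 [33.0, 35.0]|-54 [34.0, 35.0]|-48 [34.0, 35.0]|-42 [33.0, 35.0]|-36 [24.0, 29.0]|-30 -|-24 [34.0, 34.0]|-18 [34.0, 35.0]|-12 [34.0, 35.0]|-6 [33.0, 35.0]|0 [26.0, 32.0]|6 -|12 [33.0, 35.0]|18 [34.0, 35.0]|24 [34.0, 36.0]|30 [31.0, 34.0]|36 [25.0, 29.0]|42 -|48 [33.0, 35.0]|54 [34.0, 35.0]|60 [34.0, 36.0]|66 -|
side y+: -66 [34.0, 35.0]|-60 [34.0, 36.0]|-54 [34.0, 35.0]|-48 [34.0, 35.0]|-42 [26.0, 31.0]|-36 [24.0, 29.0]|-30 [33.0, 35.0]|-24 [33.0, 35.0]|-18 [34.0, 36.0]|-12 [33.0, 35.0]|-6 [22.0, 27.0]|0 [26.0, 32.0]|6 [33.0, 35.0]|12 [34.0, 35.0]|18 [33.0, 35.0]|24 [31.0, 32.0]|30 -|36 [24.0, 29.0]|42 [32.0, 34.0]|48 [34.0, 36.0]|54 [34.0, 35.0]|60 [33.0, 35.0]|66 -|
side y-: -66 -|-60 [31.0, 34.0]|-54 [34.0, 35.0]|-48 [34.0, 35.0]|-42 [34.0, 35.0]|-36 [25.0, 28.0]|-30 [21.0, 24.0]|-24 [26.0, 31.0]|-18 [34.0, 35.0]|-12 [34.0, 35.0]|-6 [34.0, 35.0]|0 -|6 [22.0, 25.0]|12 [31.0, 34.0]|18 [34.0, 35.0]|24 [34.0, 36.0]|30 [34.0, 35.0]|36 [21.0, 24.0]|42 [26.0, 29.0]|48 [33.0, 35.0]|54 [33.0, 35.0]|60 [34.0, 34.0]|66 [33.0, 34.0]|
pose [472.76   7.62 232.54] yaw 68.27 rpy [-3.1416e+00  6.0000e-04  1.1916e+00] F [-0.1  -0.27 -4.38] w 27.4 t 34.3
delta m [-0.2465  0.1017 -0.0013] turn 0.27
```

View pics/side9.png

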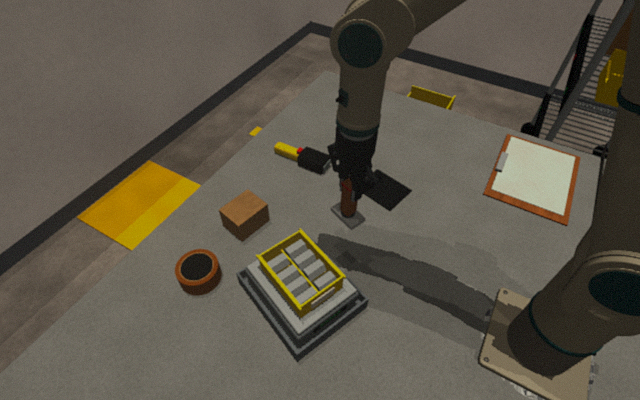

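All eight nuts now read flat (tops 34 mm) in both views. I'm carrying the tamper back to its mat.

drive_tool(deltas="-0.02 0.008 0 0 0.02; -0.06 0.025 0 0 0.02; -0.11 0.045 0 0 0.02; -0.16 0.066 0 0 0.02; -0.2 0.083 0 0 0.02; -0.23 0.095 0 0 0.02; -0.244 0.101 0 0 0.02; -0.2465 0.1015 0 0 0.02; -0.2465 0.1015 0 0 0.02; -0.2465 0.1015 0 0 0.02")

```text
clock: 35.55
eef_pos: [477.4, -255.7, 232.5]
tool_rot: [-3.141, -0.001, 1.196]
force: [0.1, -0.2, -3.8]
width: 27.4
```

Run:
```python
from h import *
delta((476,-259,76),68)
for n in ['wrist','scene','side']:
    p=imaging.get_image(n); W=cloud(p).reshape(-1,3); C=p['color'].reshape(-1,3)
    save(p,n+'10')
    hsv=cv2.cvtColor(p['color'],cv2.COLOR_RGB2HSV).reshape(-1,3); x,y,z=W.T
    tn=(abs(x-476)<100)&(abs(y+259)<100)
    m=tn&(z>155)&(z<182)&(hsv[:,1]<70)&(C.max(1)>90)
    if m.sum()>20: print(n,'foot',m.sum(),cv2.minAreaRect(W[m][:,:2].astype(np.float32)),np.percentile(z[m],[5,50,95]))
```

```text
pose [ 477.38 -255.72  232.48] yaw 68.55 rpy [-3.1413e+00 -8.0000e-04  1.1965e+00] F [ 0.09 -0.16 -3.76] w 27.4 t 35.55
delta m [-0.0037 -0.      0.1565] turn 0.55
wrist foot 4123 ((477.37890625, -254.06820678710938), (41.54928970336914, 72.08028411865234), 68.58556365966797) [168.87892225 172.76650617 173.86356982]
scene foot 220 ((478.5673522949219, -256.658447265625), (43.76519775390625, 74.41822814941406), 67.71876525878906) [164.6639473  174.58329282 176.1264793 ]
```

View pics/scene10.png

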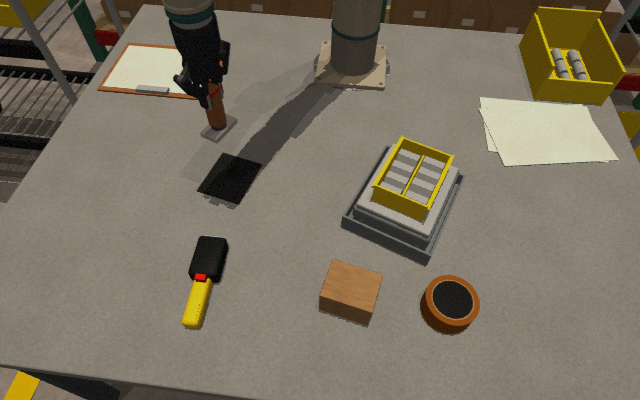

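drive_tool(deltas="-0.003 0 0.03 0 0.02; -0.003 0 0.07 0 0.02; -0.003 0 0.11 0 0.02; -0.003 0 0.14 0 0.02; -0.003 0 0.152 0 0.02; -0.003 0 0.154 0 0.02; -0.003 0 0.154 0 0.02")

```text
clock: 36.58
eef_pos: [476.8, -260.6, 79.4]
tool_rot: [3.139, 0.0, 1.194]
force: [0.5, -0.2, -4.7]
width: 27.4
```

drive_tool(deltas="0 0 0.001 0 0.02; 0 0 0.002 0 0.02; 0 0 0.003 0 0.02; 0 0 0.003 0 0.02")

```text
clock: 37.08
eef_pos: [475.9, -260.3, 75.4]
tool_rot: [3.142, -0.0, 1.194]
force: [-0.4, -0.2, -4.8]
width: 27.4
```

drive_tool(deltas="0 0 0.0005 0 0.02; 0 0 0.001 0 0.02; 0 0 0.001 0 0.02")

```text
clock: 37.45
eef_pos: [475.8, -260.3, 74.3]
tool_rot: [-3.141, -0.0, 1.194]
force: [-0.4, -0.2, -4.3]
width: 27.2
```

drive_tool(deltas="0 0 0.0003 0 0.02; 0 0 0.0005 0 0.02; 0 0 0.0005 0 0.02")

```text
clock: 37.83
eef_pos: [476.0, -260.3, 74.0]
tool_rot: [3.141, -0.0, 1.194]
force: [-0.4, 0.3, -2.2]
width: 27.6
```

Contact. I'll set it down slightly more, then open and back straight up.

drive_tool(deltas="0 0 0.0003 0 0.02; 0 0 0.0003 0 0.04; 0 0 0.0003 0 0.06; 0 0 0.0003 0 0.085; 0 0 0.0003 0 0.085; 0 0 0.0003 0 0.085; 0 0 0.0003 0 0.085; 0 0 0.0003 0 0.085")

```text
clock: 38.83
eef_pos: [475.9, -260.3, 73.6]
tool_rot: [-3.142, -0.0, 1.194]
force: [-0.1, 0.8, -0.4]
width: 85.0
```

drive_tool(deltas="0 0 -0.005 0 0.085; 0 0 -0.025 0 0.085; 0 0 -0.06 0 0.085; 0 0 -0.1 0 0.085; 0 0 -0.13 0 0.085; 0 0 -0.14 0 0.085; 0 0 -0.14 0 0.085; 0 0 -0.14 0 0.085")

```text
clock: 39.83
eef_pos: [475.1, -259.9, 212.4]
tool_rot: [-3.139, -0.0, 1.194]
force: [-1.0, -0.5, -0.8]
width: 85.0
```

```bash
python3 nuts.py 11
python3 - <<'E'
from h import *
delta((476,-259,76),68)
for n in ['wrist','scene','side']:
    p=imaging.get_image(n); save(p,n+'12'); W=cloud(p).reshape(-1,3); C=p['color'].reshape(-1,3)
    hsv=cv2.cvtColor(p['color'],cv2.COLOR_RGB2HSV).reshape(-1,3); x,y,z=W.T
    tn=(abs(x-476)<100)&(abs(y+259)<100)
    for nm,m in (('foot',tn&(z>10)&(z<22)&(hsv[:,1]<70)&(C.max(1)>90)),('top',tn&(z>106)&(z<120)&(hsv[:,1]>100)),('mat',tn&(z<12)&(C.max(1)<50))):
        if m.sum()>20: print(n,nm,m.sum(),cv2.minAreaRect(W[m][:,:2].astype(np.float32)),np.median(z[m]))
E
```

```text
scene y+: -66 [34.0, 35.0]|-60 [34.0, 36.0]|-54 [34.0, 35.0]|-48 [33.0, 35.0]|-42 [26.0, 30.0]|-36 -|-30 [34.0, 35.0]|-24 [34.0, 35.0]|-18 [34.0, 36.0]|-12 [30.0, 34.0]|-6 [25.0, 27.0]|0 -|6 [34.0, 36.0]|12 [34.0, 35.0]|18 [34.0, 35.0]|24 [27.0, 32.0]|30 [21.0, 23.0]|36 -|42 [34.0, 35.0]|48 [34.0, 36.0]|54 [34.0, 35.0]|60 [34.0, 35.0]|66 -|
scene y-: -66 -|-60 [34.0, 35.0]|-54 [34.0, 36.0]|-48 [34.0, 35.0]|-42 [31.0, 34.0]|-36 [24.0, 29.0]|-30 -|-24 [34.0, 34.0]|-18 [34.0, 36.0]|-12 [34.0, 35.0]|-6 [33.0, 35.0]|0 [27.0, 32.0]|6 -|12 [34.0, 35.0]|18 [34.0, 35.0]|24 [34.0, 35.0]|30 [31.0, 34.0]|36 [26.0, 29.0]|42 -|48 [34.0, 36.0]|54 [34.0, 36.0]|60 [35.0, 36.0]|66 -|
side y+: -66 [33.0, 35.0]|-60 [34.0, 35.0]|-54 [34.0, 35.0]|-48 [34.0, 35.0]|-42 [25.0, 32.0]|-36 [24.0, 28.0]|-30 [32.0, 35.0]|-24 [34.0, 35.0]|-18 [34.0, 35.0]|-12 [33.0, 35.0]|-6 [23.0, 25.0]|0 [27.0, 32.0]|6 [34.0, 36.0]|12 [33.0, 35.0]|18 [34.0, 35.0]|24 [33.0, 33.0]|30 [21.0, 22.0]|36 [24.0, 28.0]|42 [32.0, 35.0]|48 [34.0, 35.0]|54 [33.0, 36.0]|60 [34.0, 35.0]|66 -|
side y-: -66 -|-60 [31.0, 34.0]|-54 [34.0, 35.0]|-
[... 840 characters left out ...]
42901611328125) 2.2983266340232262
scene foot 202 ((477.66943359375, -260.2108459472656), (40.09788513183594, 71.20225524902344), 67.7691650390625) 15.983876233571607
scene top 147 ((477.4328918457031, -259.9272155761719), (28.0645694732666, 30.909835815429688), 64.84320068359375) 112.65807876858787
scene mat 1243 ((476.61859130859375, -258.6453857421875), (109.27301025390625, 133.40151977539062), 76.1280517578125) 4.14500998148776
side top 72 ((474.4075927734375, -256.962890625), (24.636423110961914, 26.40178871154785), 73.0578384399414) 112.30866549862401
side mat 1142 ((455.70330810546875, -252.06056213378906), (114.88058471679688, 195.3306121826172), 74.05957794189453) 2.6279358570639033
```

View pics/side12.png

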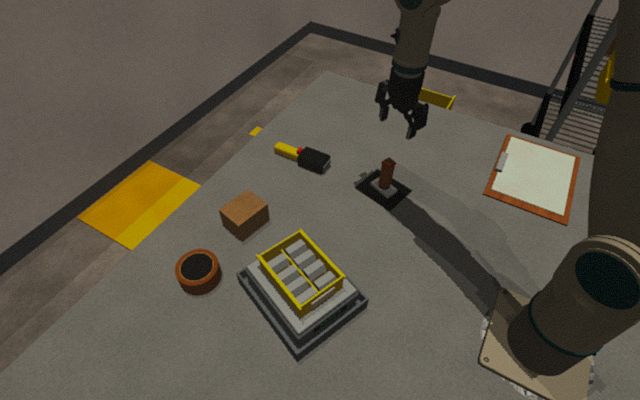

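View pics/wrist12.png

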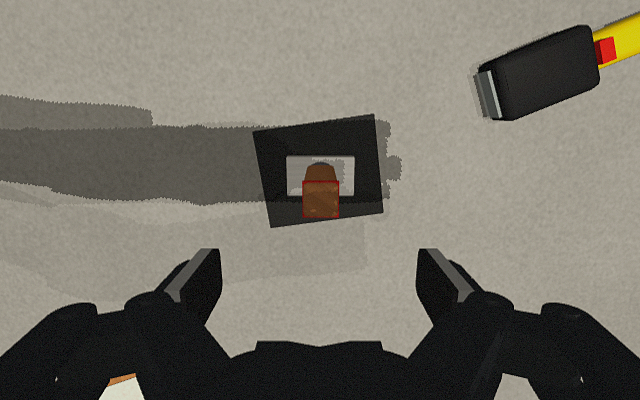

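The tamper stands upright in the middle of the mat (wrist view: handle top at (320,199), foot at (320,175)). The gripper is clear of it and all eight nuts are flat, so I'm handing in.

```bash
python3 -c "
from h import *
print(ctrl.finish_job())"
```

```text
the job is handed in; nothing more can be done
None
```

The job is done and handed in at about 40 s of the 67 s allowed; the hand-in gives no verdict.

- **Pressing:** I picked up the tamper and pressed the proud nut down first in one row, then in the other. With both rows down I held about 20 N (2 kg), as the wrist force showed, for roughly 1.5 s. No wrist reading put the push above about 21 N, though I could not read the platter joint itself.
- **Nuts:** In the last depth pictures from both cameras, all eight nut tops are about 34 mm above the bin's underside, which is the flat-lying height.
- **Tamper:** It stands upright and released on the mat, about 1 to 2 mm from the mat's centre, with the open gripper held well above it.
- **Surroundings:** The carton, scanner and tape look unmoved in the pictures; I did not measure them again.
- **Measurements that disagreed:** At the end the side camera gave poor values for the mat outline and showed too little of the foot. I used the wrist and scene cameras for the tamper's final position, and those two agreed within about 2 mm.

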